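# Wedge the laser module into its tapered dovetail way

## Task

Mount the finned laser module on the aluminium setting fixture: set its dovetail foot flat on the bare apron of the plate, slide it lens first into the way between the rails, then push it firmly home along the way until the tapered gib grips it and it stays wedged tight once you let go. Leave the spool, the bottle and the screwdriver where they are.

Things in the scene. Friction and masses are not known exactly. Their poses are not given: they have to be found in the camera images.
- module_center (a point): Centre of the loose laser module's grip body (0.2-0.4 kg); x towards its lens, z up. Body: finned aluminium block, black fan housing on top, x -30 to +28 mm, 32 wide (y +-16; grip across it), z -24 to +24. Round dark lens barrel, 20 in diameter, sticks 14 out of the +x end; the -x tail is flat and bare. The dovetail foot's underside is 42 mm below this point.
- module_foot (a point): Underside centre of the module's steel dovetail foot, axes as module_center. Foot 60 mm long (x +-30), 10 high, on a 26 wide, 8 high neck. Underside right edge straight at y -28, left edge tapered from y +30 at the tail to +22 at the lens end (1 in 7.5). Both flanks lean inward 30 degrees from vertical.
- way: Fixed setting fixture: aluminium plate 200 x 112 x 10 mm, origin under its centre, x = direction the module slides in, z up. Floor at z 10, oiled. Bare apron x -100 to -15; rails from x -15 (mouth) to +85, tops at z 24. Right rail: dark steel, straight undercut flank, its foot at y -28; outer side y -51. Left: brass gib, backed by a bar out to y 56.
- way_mouth (a point): Floor of the way at its mouth (x -15, y 0, z 10 of the way), axes as the way's. The foot enters only here, lens first, with about 11 mm side play that shrinks to none as it wedges. Against the right rail the module's centre is at y 0. Held rigidly off line it catches a flank too soon: for the last push let it find its own place, e.g. push its flat tail with shut fingers.
- gib: Tapered brass strip, left flank of the way (undercut 30 degrees, closing in 1 in 7.5 towards +x), clamped; set up to 6 mm either way along x. Axes as the way's; origin at the way's origin when set to 0. The module just touches both flanks with module_center at x 35 mm, y 0, z 52 here; a firm push (15-20 N) drives it under 2 mm further and it then holds. Only force tells when it is tight.
- spool: Bystander: small grey filament spool with black flanges lying flat, 100 mm in diameter, 45 mm high; origin at the centre of its underside.
- bottle: Bystander: white plastic bottle with black cap, 60 mm in diameter, 100 mm high; origin at the centre of its underside.
- driver: Bystander: black-handled screwdriver lying on the bench, 170 mm long along its x; origin under its middle.

How it is judged:
By the outcome, as a careful person would: the job done as asked, in the order asked, and still so for the second after the job is handed in, with the robot touching nothing.
It also fails if it takes over 67 s, if anything falls off the work surface, if the arm or the gripper's body presses on something with over 40 N, if the wrist force passes 120 N, or if a joint passes its speed limit or range.

## Robot

A 6-joint arm with a two-finger parallel gripper is mounted at the origin on the work surface. World frame = base frame: x ahead of the robot, y to its left, z up, the work surface at z = 0. Lengths are in mm, angles in degrees, forces in N, time in s.
With the tool pointing down it reaches from about 350 to 975 mm from the base axis. Payload 17.4 kg.
Tool frame: the origin (TCP) lies at the very end of the fingers, on their centre line; the grasp point (between the pads) lies 19 mm behind it; z points along the fingers, y is the direction in which the jaws open and shut (so a half turn about z gives the same grasp; the last joint's range is limited). The gripper opens to 85 mm and grips with 20 to 120 N. Pads are 22 mm wide; open, the fingers measure 114 mm over their backs; the gripper's body (76 mm by 85 mm) begins 54 mm behind the grasp point. The pads swing forward as they close: fully open they stand 13 mm farther back than shut.
Start: joints at [-77.281, 6.646, 82.598, -0, 90.757, -2.166], TCP at [173.389, -652.356, 231.303] pointing down, gripper open.
Joint ranges: [-162.19, 162.19], [-47.58, 125.68], [4.15, 143.07], [-65.23, 245.23], [0.69, 171.88], [-170.13, 170.13]. Speed limits (degrees/s): [108.29, 108.29, 127.2, 180, 180, 180].

## Interface

Orientations are given as a 3x3 rotation matrix whose columns are the frame's x, y, z axes.
In Python, from workcell import sense, imaging, order gives the robot as it stands. The module is installed in compiled form; this text tells all that it offers.
- The arm moves only by the shell command python3 -m jog 'ROWS' [FORCE]. ROWS is JSON, a list of rows, each a list of 7 numbers: the shift along the world's x, y, z in m, then the turn, a rotation vector about the world's x, y, z in degrees, then the finger opening in m, from 0 to 0.0854. In form: [[dx, dy, dz, wx, wy, wz, gripper], ...]. A call has 1 to 5 rows; each row shifts and turns the commanded pose from where the row before left it; what a row does not reach is not made up. A row lasts 1/12 s, in which the tool goes at most 41.7 mm and 7.16 degrees, less where a joint would pass 70% of its speed; a pose out of reach is approached as far as the arm can. A call is refused whole if a number of a shift passes 0.0417 or a number of a turn 7.16, either way. A call with a gripper value outside its range is refused whole. The fingers move at their own pace and stop on an object; FORCE is the grip in N (left out, the last holds). Time passes only in rows, so rows that do not move let the fingers close. It gives the time, the measured TCP pose, the force and the opening at its end, in the units of the state.
- sense(): the state, without advancing time (a new reading comes with each control period).
- imaging.grab_frame(name): name is "scene" or "top" or "wrist"; returns the picture (400x640x3 uint8, red, green, blue); there is no depth.
- imaging.calibration(name): a dict with "vfov" (degrees; the focal length in pixels is half the picture's height over the tangent of half this angle, whatever the lens; pixels are square), "cx", "cy" (the principal point, pixels), "R" (3x3) and "t" (3): a world point X has camera coordinates R X + t; the wrist camera has in their place "hand_eye" (4x4, takes a point from camera to tool coordinates, whose origin is the TCP and whose axes are the flange's). Camera axes: x right, y down, z forward; pixel columns grow to the right and rows downward; lengths in mm; the calibration is good to about 2 mm. A picture is of the moment at which its call begins: read the wrist's pose just before it. calibration takes no time and is no camera call.
- order.finish_job(): hands the job in, once; it reports no verdict.
The state is a dict: "time": time; "joint_positions": joint angles; "joint_velocities": joint speeds; "effort": joint torques, N m; "eef_pos": TCP position; "orientation": TCP orientation; "contact_force": force on the tool from outside, world axes, zero at the start; "torque": the same for the moment, N m; "grip_width": finger opening in mm.
Only numpy, scipy, OpenCV 4.12 (cv2) and the standard library are available. Lean on these libraries where they do the work, as an engineer would, in place of code of your own. Each camera call takes 0.05 s, during which the arm holds its last target. There are 200 camera calls.

## Working session

There is one attempt and no reset: what is moved stays moved. The work goes in short steps, Python scripts to look and compute and a shell command to move; the robot and the scene stay as the last step left them, time stands still between calls to the robot, and variables do not carry over. Pictures are saved under pics/ and viewed, about 8 in all and at most 12, crops included, and the job is handed in when it is done.

```bash
mkdir -p pics
python3 - <<'E'
from workcell import sense, imaging
import cv2
print(sense())
for n in("scene","top","wrist"):
    f=imaging.grab_frame(n); cv2.imwrite(f"pics/{n}0.png",f[:,:,::-1]); print(n,imaging.calibration(n))
E
```

```text
{'time': 0.0, 'joint_positions': array([-7.72787432e+01,  6.67315041e+00,  8.26353351e+01, -1.56762152e-03,
        9.07556413e+01, -2.16596486e+00]), 'joint_velocities': array([-0.03231404, -0.01756757, -0.03228393,  0.02999834,  0.16065822,
       -0.0146823 ]), 'effort': array([ 2.19056717e-03, -7.31975913e+01, -6.32491851e+01,  1.17506029e-04,
        6.30697832e-03, -8.79564845e-05]), 'eef_pos': array([ 173.35982238, -652.1661122 ,  230.57808663]), 'orientation': array([[ 9.66433493e-01,  2.56916775e-01, -2.73148547e-04],
       [ 2.56916920e-01, -9.66432883e-01,  1.08572642e-03],
       [ 1.49615941e-05, -1.11945886e-03, -9.99999373e-01]]), 'contact_force': array([-0.60813448, -0.8581619 , -0.19490286]), 'torque': array([ 0.01031136,  0.00322567, -0.00529947]), 'grip_width': 85.35633404745833}
scene {'vfov': 54.76780403484306, 'cx': 318.0807431683073, 'cy': 199.56359553909513, 'R': array([[ 0.67416488,  0.73839457,  0.01658808],
       [ 0.53463733, -0.47238982, -0.70072162],
       [-0.509573  ,  0.48127051, -0.71324193]]), 't': array([-368.92095756, -281.84770699, 1364.34007412])}
top {'vfov': 44.39957051909105, 'cx': 324.0562254352384, 'cy': 191.34747809900182, 'R': array([[ 0.00461941, -0.99998677,  0.00226181],
       [-0.99674326, -0.0047865 , -0.08049826],
       [ 0.08050803, -0.00188259, -0.99675218]]), 't': array([ -15.11945312,  585.23576939, 1019.4982874 ])}
wrist {'vfov': 61.26697493317276, 'cx': 319.23812929421166, 'cy': 200.89956538305734, 'hand_eye': array([[ 4.04698717e-04, -9.63643500e-01, -2.67191020e-01,
         6.73654718e+01],
       [ 9.99999488e-01,  6.37925196e-04, -7.86081655e-04,
        -2.70737971e-01],
       [ 9.27950361e-04, -2.67190565e-01,  9.63643264e-01,
        -1.42398325e+02],
       [ 0.00000000e+00,  0.00000000e+00,  0.00000000e+00,
         1.00000000e+00]])}
```

View pics/scene0.png

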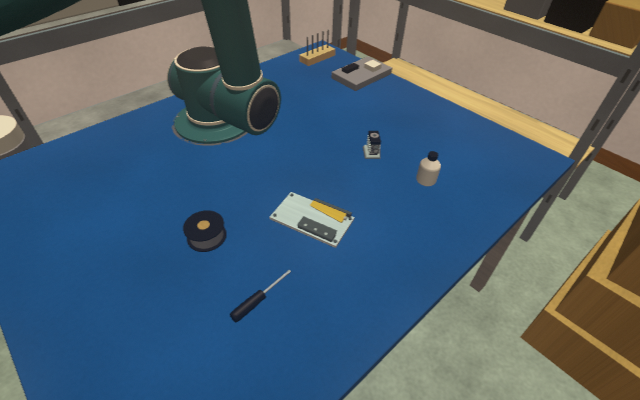

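View pics/top0.png

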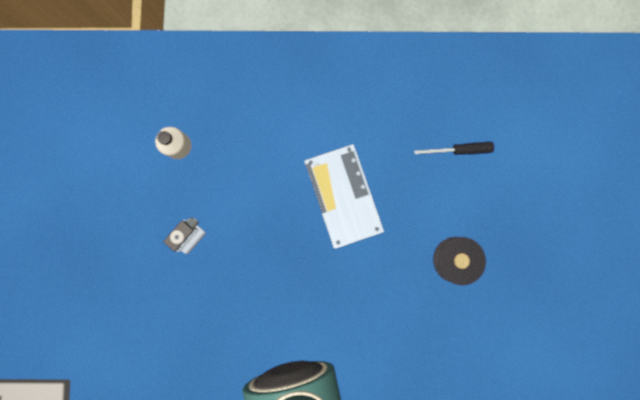

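```bash
cat > h.py <<'E'
import numpy as np, cv2
from workcell import sense, imaging
def cam(n,s=None):
    c=imaging.calibration(n); f=200/np.tan(np.radians(c["vfov"]/2))
    K=np.array([[f,0,c["cx"]],[0,f,c["cy"]],[0,0,1]])
    if n=="wrist":
        H=c["hand_eye"]; T=np.eye(4); T[:3,:3]=s["orientation"]; T[:3,3]=s["eef_pos"]
        M=np.linalg.inv(T@H); return K,M[:3,:3],M[:3,3]
    return K,c["R"],c["t"]
def ray(c,uv):
    K,R,t=c; d=R.T@np.linalg.solve(K,[uv[0],uv[1],1.]); return -R.T@t,d
def onplane(c,uv,z):
    o,d=ray(c,uv); return o+d*(z-o[2])/d[2]
def tri(c1,u1,c2,u2):
    P1=c1[0]@np.c_[c1[1],c1[2]];P2=c2[0]@np.c_[c2[1],c2[2]]
    X=cv2.triangulatePoints(P1,P2,np.float64(u1).reshape(2,1),np.float64(u2).reshape(2,1)).ravel(); return X[:3]/X[3]
def proj(c,X):
    p=c[0]@(c[1]@np.asarray(X,float)+c[2]); return p[:2]/p[2]
E
python3 - <<'E'
from h import *
np.set_printoptions(precision=1,suppress=True)
t=cam("top")
for n,uv,z in [("mod body",(180,237),66),("foot",(192,240),5),("lens",(193,222),42),("plate",(344,196),10),("c1",(306,161),10),("c2",(352,146),10),("c3",(383,231),10),("c4",(335,247),10),("spool",(460,261),45),("bottle",(165,138),100)]: print(n,onplane(t,uv,z))
im=cv2.imread("pics/top0.png")[180:300,120:280]; cv2.imwrite("pics/topcrop.png",cv2.resize(im,None,fx=5,fy=5,interpolation=cv2.INTER_CUBIC))
E
```

```text
mod body [487.7 279.   66. ]
foot [480.6 270.8   5. ]
lens [518.6 259.8  42. ]
plate [576.5 -55.4  10. ]
c1 [652.2  27.   10. ]
c2 [685.5 -72.6  10. ]
c3 [ 501.8 -139.1   10. ]
c4 [467.2 -36.3  10. ]
spool [ 440.8 -293.3   45. ]
bottle [684.  304.5 100. ]
```

View pics/topcrop.png

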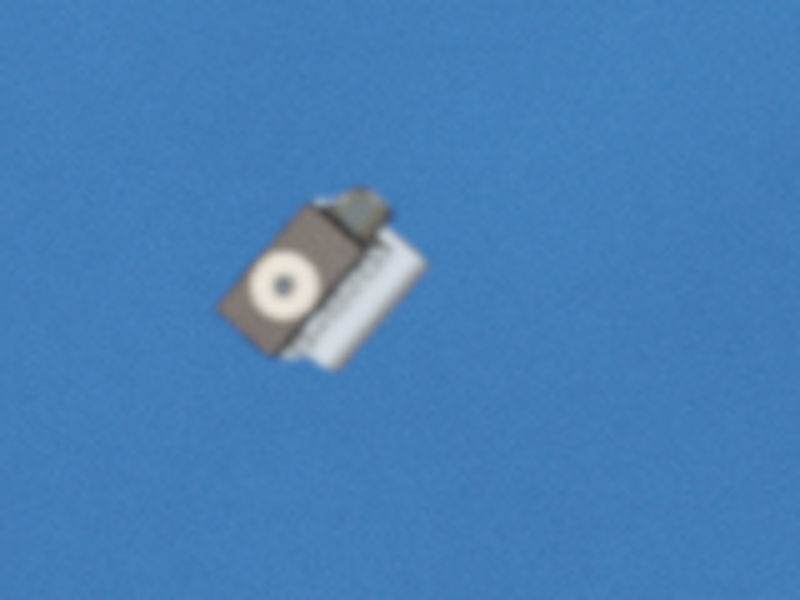

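```bash
J="python3 -m jog"
python3 -m jog '[[0.022,0.034,0,0,0,0,0.085],[0.022,0.034,0,0,0,0,0.085],[0.022,0.034,0,0,0,0,0.085],[0.022,0.034,0,0,0,0,0.085],[0.022,0.034,0,0,0,0,0.085]]' >/dev/null
python3 -m jog '[[0.022,0.034,0,0,0,0,0.085],[0.022,0.034,0,0,0,0,0.085],[0.022,0.034,0,0,0,0,0.085],[0.022,0.034,0,0,0,0,0.085],[0.022,0.034,0,0,0,0,0.085]]' >/dev/null
python3 -m jog '[[0.022,0.034,0,0,0,0,0.085],[0.022,0.034,0,0,0,0,0.085],[0.022,0.034,0,0,0,0,0.085],[0.022,0.034,0,0,0,0,0.085],[0.022,0.034,0,0,0,0,0.085]]' >/dev/null
python3 -m jog '[[0.022,0.034,0,0,0,0,0.085],[0.022,0.034,0,0,0,0,0.085],[0.02,0.02,0,0,0,0,0.085],[0,0,0,0,0,0,0.085],[0,0,0,0,0,0,0.085]]'
python3 - <<'E'
from h import *
import pickle
s=sense(); f=imaging.grab_frame("wrist"); cv2.imwrite("pics/w1.png",f[:,:,::-1]); pickle.dump(s,open("w1.pkl","wb")); print(s["time"],s["eef_pos"])
E
python3 -m jog '[[-0.009,0.04,-0.003,0,0,-7,0.085],[-0.009,0.04,-0.003,0,0,-7,0.085],[-0.009,0.04,-0.003,0,0,-7,0.085],[-0.009,0.04,-0.003,0,0,-7,0.085],[-0.009,0.04,-0.003,0,0,-7,0.085]]' >/dev/null
python3 -m jog '[[-0.009,0.04,-0.003,0,0,-7,0.085],[-0.009,0.04,-0.003,0,0,-7,0.085],[-0.009,0.035,-0.003,0,0,-3,0.085],[0,0,0,0,0,0,0.085],[0,0,0,0,0,0,0.085]]'
python3 - <<'E'
from h import *
import pickle
s=sense(); f=imaging.grab_frame("wrist"); cv2.imwrite("pics/w2.png",f[:,:,::-1]); pickle.dump(s,open("w2.pkl","wb")); print(s["time"],s["eef_pos"])
E
```

```text
time: 1.82
eef_pos: [567.7, -53.3, 230.6]
orientation: [[0.966, 0.259, -0.001], [0.259, -0.966, 0.0], [-0.001, -0.0, -1.0]]
contact_force: [0.8, 0.0, -0.6]
grip_width: 84.9
1.8167 [567.72484748 -53.2537763  230.59871954]
time: 2.7
eef_pos: [499.5, 243.2, 208.6]
orientation: [[0.83, -0.558, -0.0], [-0.558, -0.83, -0.0], [0.0, 0.0, -1.0]]
contact_force: [-0.2, -0.3, -0.6]
grip_width: 84.9
2.7 [499.45527976 243.23323299 208.55572105]
```

View pics/w1.png

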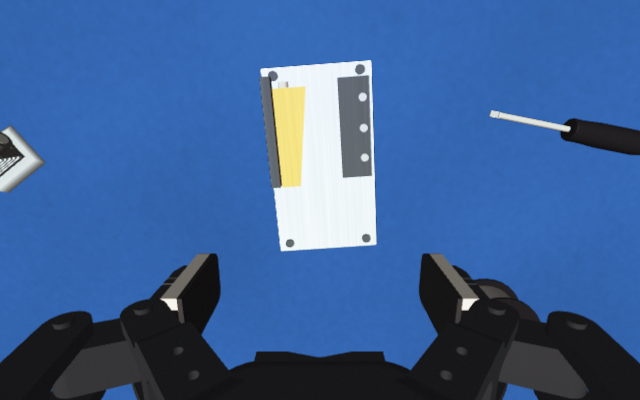

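View pics/w2.png

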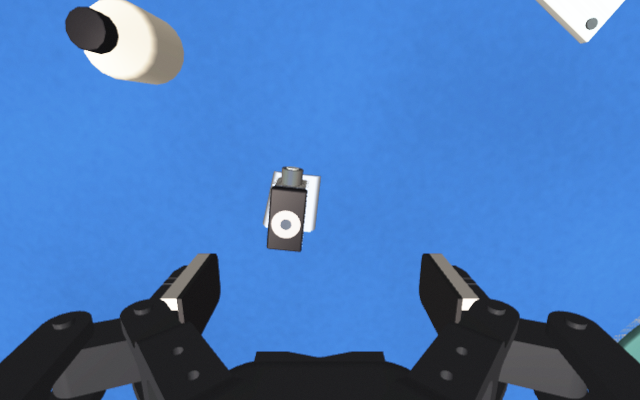

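```bash
cat > m1.py <<'E'
from h import *
import pickle
np.set_printoptions(precision=1,suppress=True)
s1=pickle.load(open("w1.pkl","rb"));s2=pickle.load(open("w2.pkl","rb"))
T=cam("top");W1=cam("wrist",s1);W2=cam("wrist",s2)
def blobs(m,amin):
    n,l,st,c=cv2.connectedComponentsWithStats(m.astype(np.uint8)); return [(c[i],st[i],l==i) for i in range(1,n) if st[i][4]>amin]
def quad(fn,roi):
    im=cv2.imread(fn); x0,y0,x1,y1=roi; h=cv2.cvtColor(im,cv2.COLOR_BGR2HSV)
    m=np.zeros(im.shape[:2],np.uint8); m[y0:y1,x0:x1]=(cv2.inRange(h,(98,90,40),(125,255,255))[y0:y1,x0:x1]==0)
    m=cv2.morphologyEx(m,cv2.MORPH_OPEN,np.ones((3,3)))
    b=max(blobs(m,50),key=lambda b:b[1][4]); return b,im
b,im=quad("pics/w1.png",(240,40,400,265))
cs,_=cv2.findContours(b[2].astype(np.uint8),cv2.RETR_EXTERNAL,cv2.CHAIN_APPROX_NONE)
a=cv2.approxPolyDP(cv2.convexHull(cs[0]),4,True)[:,0]; print("w1 plate",a.tolist()); print(np.array([onplane(W1,p,10) for p in a]))
b,im=quad("pics/top0.png",(290,130,400,260))
cs,_=cv2.findContours(b[2].astype(np.uint8),cv2.RETR_EXTERNAL,cv2.CHAIN_APPROX_NONE)
a=cv2.approxPolyDP(cv2.convexHull(cs[0]),3,True)[:,0]; print("top plate",a.tolist()); print(np.array([onplane(T,p,10) for p in a]))
# fan ring: bright low-sat
for fn,roi,C in (("pics/w2.png",(267,208,304,242),W2),("pics/top0.png",(166,226,186,248),T)):
    im=cv2.imread(fn);x0,y0,x1,y1=roi;g=im[y0:y1,x0:x1].min(2).astype(float); g[g<150]=0
    yy,xx=np.mgrid[y0:y1,x0:x1]; u=((g*xx).sum()/g.sum(),(g*yy).sum()/g.sum()); print(fn,u,onplane(C,u,66))
    if C is W2:u2=u
    else:print("tri ring",tri(W2,u2,T,u))
c=cv2.imread("pics/w2.png")[155:265,250:340]; cv2.imwrite("pics/w2c.png",cv2.resize(c,None,fx=5,fy=5,interpolation=cv2.INTER_CUBIC))
c=cv2.imread("pics/w1.png")[50:260,250:390]; cv2.imwrite("pics/w1c.png",cv2.resize(c,None,fx=2.8,fy=2.8,interpolation=cv2.INTER_CUBIC))
a=np.zeros((588,450+392,3),np.uint8);A=cv2.imread("pics/w2c.png");a[:550,:450]=A;a[:,450:]=cv2.imread("pics/w1c.png");cv2.imwrite("pics/both.png",a[:,:800+42][:, :800])
E
python3 m1.py
```

```text
w1 plate [[370, 60], [376, 243], [281, 250], [260, 70]]
[[ 689.2  -72.9   10. ]
 [ 503.1 -138.3   10. ]
 [ 466.   -34.2   10. ]
 [ 651.5   31.3   10. ]]
top plate [[353, 144], [383, 231], [334, 248], [305, 160]]
[[ 689.9  -74.8   10. ]
 [ 501.8 -139.1   10. ]
 [ 465.1  -34.2   10. ]
 [ 654.4   29.2   10. ]]
pics/w2.png (np.float64(284.4851295364666), np.float64(223.54646095074116)) [489.4 287.4  66. ]
pics/top0.png (np.float64(177.23534747622531), np.float64(237.69465983906363)) [486.3 284.6  66. ]
tri ring [486.1 290.   50.5]
```

View pics/both.png

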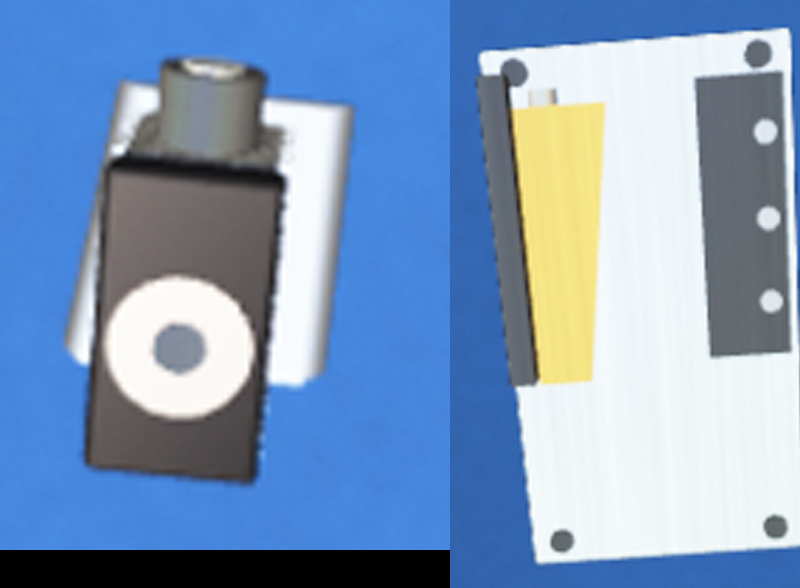

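```bash
cat > m2.py <<'E'
from h import *
import pickle
np.set_printoptions(precision=1,suppress=True)
s2=pickle.load(open("w2.pkl","rb"));T=cam("top");W2=cam("wrist",s2)
f=lambda p:(p[0]/5+249.6,p[1]/5+154.6)
g=lambda p:(p[0]/5+119.6,p[1]/5+179.6)
P=[onplane(W2,f(p),66) for p in((107,170),(283,180),(254,480),(88,465))]
print(np.array(P),np.mean(P,0))
for a,b in((3,0),(2,1)): d=P[b]-P[a];print(np.degrees(np.arctan2(d[1],d[0])),np.linalg.norm(d))
Q=[onplane(W2,f(p),0) for p in((355,105),(322,380))];d=Q[0]-Q[1];print("foot R",np.array(Q),np.degrees(np.arctan2(d[1],d[0])),np.linalg.norm(d))
print("tri ring",tri(W2,f((180,346)),T,g((284,286))))
for p,q in(((283,180),(360,243)),((254,480),(277,357)),((107,170),(312,203)),((88,465),(218,307))): print(tri(W2,f(p),T,g(q)))
E
python3 m2.py
```

```text
[[522.1 278.5  66. ]
 [503.6 254.2  66. ]
 [460.1 290.5  66. ]
 [479.3 313.9  66. ]] [491.3 284.3  66. ]
-39.64799253135713 55.493212435527454
-39.836956655742064 56.689127335059304
foot R [[496.6 243.6   0. ]
 [449.3 284.    0. ]] -40.554733715468686 62.24578001802583
tri ring [488.1 287.3  63.1]
[505.6 252.5  78.5]
[459.4 289.7  63.7]
[521.7 278.6  59.1]
[479.6 312.6  67.5]
```

```bash
python3 -m jog '[[-0.004,0.0205,-0.03,0,0,-3,0.085],[-0.004,0.0205,-0.03,0,0,-3,0.085],[0,0,0,0,0,0,0.085],[0,0,0,0,0,0,0.085]]'
python3 - <<'E'
from h import *
import pickle
s=sense(); f=imaging.grab_frame("wrist"); cv2.imwrite("pics/w3.png",f[:,:,::-1]); pickle.dump(s,open("w3.pkl","wb")); print(s["time"],s["eef_pos"])
for n,X in dict(center=[491.7,284.3,66]).items(): print(proj(cam("wrist",s),X))
c=f[150:400,200:440,::-1]; cv2.imwrite("pics/w3c.png",cv2.resize(c,None,fx=2.4,fy=2.4,interpolation=cv2.INTER_CUBIC))
E
```

```text
time: 3.08
eef_pos: [491.8, 282.6, 147.4]
orientation: [[0.766, -0.643, -0.002], [-0.643, -0.766, -0.001], [-0.001, 0.002, -1.0]]
contact_force: [0.3, 0.5, -0.4]
grip_width: 84.9
3.0833 [491.8459177  282.61066536 147.39839774]
[317.26851989 209.46350357]
```

View pics/w3c.png

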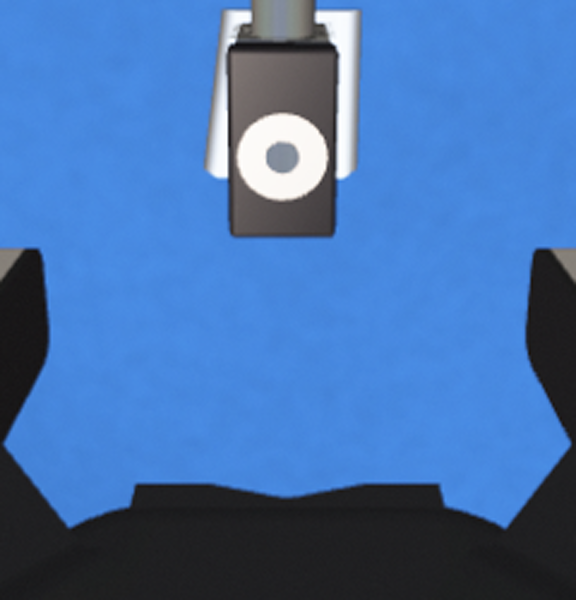

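Run:
```python
from h import *
import pickle
np.set_printoptions(precision=1,suppress=True)
W2=cam("wrist",pickle.load(open("w2.pkl","rb")));W3=cam("wrist",pickle.load(open("w3.pkl","rb")))
f=lambda p:(p[0]/5+249.6,p[1]/5+154.6); g=lambda p:(p[0]/2.4+199.7,p[1]/2.4+149.7)
for p,q in(((180,346),(282,157)),((107,170),(230,45)),((283,180),(336,45)),((254,480),(335,237)),((88,465),(230,237))): print(tri(W2,f(p),W3,g(q)))
# cast w1 plate/way
W1=cam("wrist",pickle.load(open("w1.pkl","rb")))
k=lambda p:((p[0]-450)/2.8+249.7,p[1]/2.8+49.7)
h=lambda p:onplane(W1,k(p),p[2])
c=np.array([h((480,52,10)),h((792,28,10)),h((537,562,10))]);
P=[np.array([689.5,-73.5]),np.array([502.5,-138.7]),np.array([465.5,-34.2]),np.array([652.5,30.3])]
O=np.mean(P,0);d=(P[0]+P[3]-P[1]-P[2]);yaw=np.arctan2(d[1],d[0]);print(c,"O",O,np.degrees(yaw))
e=np.array([np.cos(yaw),np.sin(yaw)]);n=np.array([-e[1],e[0]])
for nm,p in dict(railNearR_in=(712,357,24),railFarR_in=(696,80,24),railfar_out=(782,72,24),railnear_out=(790,351,24),gib_near_in=(592,381,24),gib_near_out=(541,384,24),gib_far_in=(606,102,24),bar_near=(511,385,24),barfar=(478,76,24)).items():
    v=h(p)[:2]-O; print(nm,v@e,v@n)
```

```text
[487.7 287.8  62.2]
[524.5 273.7  84.8]
[503.6 254.4  64.7]
[459.5 290.8  65.7]
[473.5 322.   44.8]
[[653.2  31.2  10. ]
 [689.9 -74.6  10. ]
 [465.5 -34.2  10. ]] O [577.5 -54. ] 19.126108290057005
railNearR_in -14.931026453220172 -20.800788800449965
railFarR_in 83.45447685731322 -20.366471538117583
railfar_out 83.93932396924764 -50.28164893187655
railnear_out -14.720886212908468 -50.096462665862184
gib_near_in -20.941359036601533 24.969582557058715
gib_near_out -20.730096200313355 44.337606061409694
gib_far_in 78.45474520922996 11.45336323017445
bar_near -20.309697828993194 55.71484492153547
barfar 90.16494322931632 55.116257134858685
```

```bash
python3 -m jog '[[0,0.0017,-0.025,0,0,0,0.085],[0,0,-0.025,0,0,0,0.085],[0,0,-0.025,0,0,0,0.085],[0,0,-0.025,0,0,0,0.085],[0,0,-0.0195,0,0,0,0.085]]' >/dev/null
python3 -m jog '[[0,0,0,0,0,0,0.085],[0,0,0,0,0,0,0.025],[0,0,0,0,0,0,0.025],[0,0,0,0,0,0,0.025],[0,0,0,0,0,0,0.025]]' 50
python3 -m jog '[[0,0,0,0,0,0,0.025],[0,0,0,0,0,0,0.025],[0,0,0,0,0,0,0.025],[0,0,0,0,0,0,0.025]]'
```

```text
time: 3.97
eef_pos: [492.8, 285.9, 30.9]
orientation: [[0.766, -0.643, 0.002], [-0.643, -0.766, 0.001], [0.001, -0.002, -1.0]]
contact_force: [0.7, 0.1, -0.6]
grip_width: 38.2
time: 4.3
eef_pos: [492.7, 285.9, 30.7]
orientation: [[0.766, -0.643, 0.002], [-0.643, -0.766, 0.001], [0.001, -0.002, -1.0]]
contact_force: [-1.2, -3.4, 8.4]
grip_width: 31.5
```

```bash
python3 -m jog '[[0,0,0.01,0,0,0,0.025],[0,0,0.02,0,0,0,0.025],[0,0,0.03,0,0,0,0.025],[0,0,0,0,0,0,0.025]]' | grep -E "force|width|pos"
python3 -m jog '[[0.001,-0.018,0,0,0,3,0.025],[0.0027,-0.0356,0,0,0,5.9,0.025],[0.0027,-0.0356,0,0,0,5.9,0.025],[0.0027,-0.0356,0,0,0,5.9,0.025],[0.0027,-0.0356,0,0,0,5.9,0.025]]' | grep -E "force|width"
python3 -m jog '[[0.0027,-0.0356,0,0,0,5.9,0.025],[0.0027,-0.0356,0,0,0,5.9,0.025],[0.0027,-0.0356,0,0,0,5.9,0.025],[0.0027,-0.0356,0,0,0,5.9,0.025],[0.0027,-0.0356,0,0,0,5.9,0.025]]' | grep -E "force|width"
python3 -m jog '[[0.001,-0.018,0,0,0,3,0.025],[0,0,0,0,0,0,0.025],[0,0,0,0,0,0,0.025],[0,0,0,0,0,0,0.025]]'
python3 - <<'E'
from h import *
import pickle
s=sense(); f=imaging.grab_frame("wrist"); cv2.imwrite("pics/w4.png",f[:,:,::-1]); pickle.dump(s,open("w4.pkl","wb")); print(s["time"],s["eef_pos"],s["joint_positions"])
f=imaging.grab_frame("scene"); cv2.imwrite("pics/s4.png",f[:,:,::-1])
E
```

```text
eef_pos: [493.8, 286.8, 95.4]
contact_force: [1.0, -0.0, -1.4]
grip_width: 31.6
contact_force: [0.7, -0.4, -4.1]
grip_width: 31.5
contact_force: [1.1, -0.4, -4.1]
grip_width: 31.6
time: 5.8
eef_pos: [518.2, -70.3, 89.2]
orientation: [[0.945, 0.326, -0.0], [0.326, -0.945, 0.0], [0.0, -0.0, -1.0]]
contact_force: [0.1, -0.2, -3.7]
grip_width: 31.7
5.8 [518.20394554 -70.25187371  89.2230244 ] [-1.05243830e+01 -8.21054247e+00  1.10704410e+02  1.66005100e-02
  7.75126089e+01  6.04371728e+01]
```

View pics/w4.png

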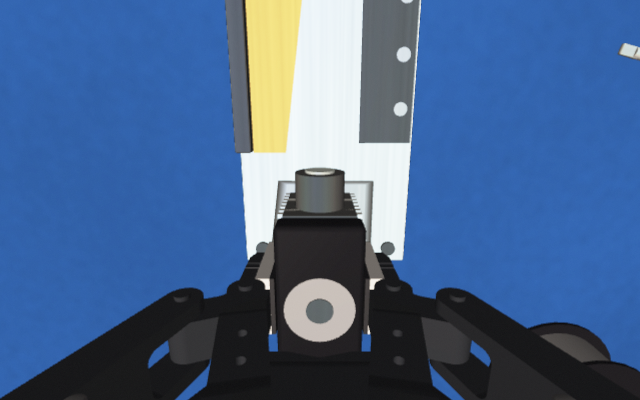

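Run:
```python
from h import *
import pickle
np.set_printoptions(precision=2,suppress=True)
s=pickle.load(open("w4.pkl","rb"));W=cam("wrist",s)
im=cv2.imread("pics/w4.png");g=cv2.cvtColor(im,cv2.COLOR_BGR2GRAY).astype(int)
def edges(v,a,b):
    d=np.diff(g[v,a:b]); return [(a+i+.5,int(d[i])) for i in range(len(d)) if abs(d[i])>25]
for v in(5,60,120,135):print(v,edges(v,220,430))
O=np.array([577.5,-54.]);y=np.radians(19.13);e=np.array([np.cos(y),np.sin(y)]);n=np.array([-e[1],e[0]])
def L(u,v,z): q=onplane(W,(u,v),z)[:2]-O; return np.array([q@e,q@n])
for nm,u,v,z in(("Rin",360,141,24),("Rout",410,143,24),("gib",287,152,24),("c4",248,259,10),("c3",402,261,10),("lensfoot",279,181,58.5),("r",373,181,58.5),("barbel",238,153,24)):print(nm,L(u,v,z))
q=s["eef_pos"][:2]-O;print("tcp",q@e,q@n,"Rin far",[L(edges(v,340,380)[0][0],v,24) for v in(5,60,120,135)])
```

```text
5 [(242.5, -40), (244.5, 90), (245.5, 98), (362.5, -128), (418.5, 69), (420.5, -127)]
60 [(245.5, -40), (247.5, 92), (248.5, 96), (360.5, -65), (361.5, -69), (397.5, 33), (398.5, 56), (399.5, 26), (406.5, -38), (407.5, -60), (414.5, 67), (415.5, 40), (416.5, -127)]
120 [(248.5, -29), (250.5, 78), (251.5, 97), (358.5, -33), (359.5, -104), (410.5, 69), (411.5, 39), (412.5, -132)]
135 [(249.5, -37), (251.5, 92), (252.5, 97), (358.5, -98), (359.5, -35), (409.5, 73), (411.5, -128)]
Rin [-13.74 -20.29]
Rout [-14.98 -50.76]
gib [-20.37  24.27]
c4 [-98.47  55.57]
c3 [-100.1   -54.64]
lensfoot [-31.12  25.53]
r [-31.17 -23.66]
barbel [-20.95  54.38]
tcp -61.34751947582192 4.077662014204844 Rin far [array([ 60.17, -19.37]), array([ 32.06, -19.16]), array([ -1.32, -19.01]), array([-10.15, -19.27])]
```

```bash
python3 -m jog '[[0,0,-0.015,0,0,0,0.025],[0,0,-0.015,0,0,0,0.025],[0,0,-0.013,0,0,0,0.025],[0,0,0,0,0,0,0.025],[0,0,0,0,0,0,0.025]]'| grep -E "force|pos"
for i in 1; do python3 -m jog '[[0,0,-0.002,0,0,0,0.025],[0,0,0,0,0,0,0.025]]'| grep -E "force|pos"
python3 -m jog '[[0,0,-0.0015,0,0,0,0.025],[0,0,0,0,0,0,0.025]]'| grep -E "force|pos"
done
```

```text
eef_pos: [518.0, -70.1, 45.7]
contact_force: [0.4, 0.5, -2.3]
eef_pos: [518.7, -70.6, 44.7]
contact_force: [0.1, 0.3, -3.3]
eef_pos: [518.5, -70.7, 42.9]
contact_force: [0.2, -0.3, -3.8]
```

```bash
python3 -m jog '[[0,0,-0.001,0,0,0,0.025],[0,0,0,0,0,0,0.025]]'| grep -E "force|pos"
python3 -m jog '[[0,0,-0.001,0,0,0,0.025],[0,0,0,0,0,0,0.025]]'| grep -E "force|pos"
python3 -m jog '[[0,0,-0.0005,0,0,0,0.025],[0,0,0,0,0,0,0.025]]'| grep -E "force|pos"
```

```text
eef_pos: [518.3, -70.7, 41.7]
contact_force: [-0.6, -0.3, -3.2]
eef_pos: [518.4, -70.7, 40.8]
contact_force: [0.7, 0.7, -1.7]
eef_pos: [518.6, -70.8, 40.7]
contact_force: [-2.0, 0.2, 4.7]
```

```bash
python3 -m jog '[[0,0,0,0,0,0,0.045],[0,0,0,0,0,0,0.045],[0,0,0,0,0,0,0.045],[0,0,0.0005,0,0,0,0.045],[0,0,0,0,0,0,0.045]]'
python3 -m jog '[[0,0,0,0,0,0,0.025],[0,0,0,0,0,0,0.025],[0,0,0,0,0,0,0.025],[0,0,0,0,0,0,0.025],[0,0,0,0,0,0,0.025]]' 25
python3 -m jog '[[0.0076,0.0026,0,0,0,0,0.025],[0.0076,0.0026,0,0,0,0,0.025],[0.0048,0.0014,0,0,0,0,0.025],[0.0048,0.0014,0,0,0,0,0.025],[0,0,0,0,0,0,0.025]]'
```

```text
time: 7.57
eef_pos: [518.3, -70.7, 40.7]
orientation: [[0.945, 0.327, 0.0], [0.327, -0.945, -0.0], [0.0, 0.0, -1.0]]
contact_force: [-0.5, -0.7, -0.3]
grip_width: 45.3
time: 7.98
eef_pos: [518.4, -70.7, 40.7]
orientation: [[0.945, 0.327, 0.0], [0.327, -0.945, 0.0], [0.0, 0.0, -1.0]]
contact_force: [0.3, -0.2, 2.5]
grip_width: 32.1
time: 8.4
eef_pos: [544.1, -62.3, 40.7]
orientation: [[0.945, 0.327, 0.001], [0.327, -0.945, 0.0], [0.001, 0.0, -1.0]]
contact_force: [3.2, -0.2, 2.4]
grip_width: 31.7
```

```bash
python3 -m jog '[[0.0058,0.0018,0,0,0,0,0.025],[0.0058,0.0018,0,0,0,0,0.025],[0.0058,0.0018,0,0,0,0,0.025],[0.0058,0.0018,0,0,0,0,0.025],[0,0,0,0,0,0,0.025]]'|grep -E "pos|force"
python3 -m jog '[[0.0048,0.0015,0,0,0,0,0.025],[0.0048,0.0015,0,0,0,0,0.025],[0,0,0,0,0,0,0.025]]'|grep -E "pos|force"
```

```text
eef_pos: [567.4, -55.1, 40.7]
contact_force: [1.8, 1.3, 3.0]
eef_pos: [576.6, -52.2, 40.7]
contact_force: [1.5, 0.4, 4.0]
```

```bash
python3 -m jog '[[0.0034,0.001,0,0,0,0,0.025],[0.0034,0.001,0,0,0,0,0.025],[0,0,0,0,0,0,0.025]]'|grep -E "pos|force"
python3 -m jog '[[0.0034,0.0009,0,0,0,0,0.025],[0.0034,0.0009,0,0,0,0,0.025],[0,0,0,0,0,0,0.025]]'|grep -E "pos|force"
```

```text
eef_pos: [583.1, -50.4, 40.7]
contact_force: [2.3, -0.6, 3.1]
eef_pos: [589.8, -48.6, 40.7]
contact_force: [2.5, 0.0, 2.5]
```

```bash
python3 -m jog '[[0,0,0,0,0,0,0.06],[0,0,0,0,0,0,0.06],[0,0,0,0,0,0,0.06],[0,0,0.01,0,0,0,0.06],[0,0,0.025,0,0,0,0.06]]'|grep -E "pos|force|width"
python3 -m jog '[[0,0,0.025,0,0,0,0.06],[0,0,0,0,0,0,0.06],[-0.018,-0.0065,0,0,0,0,0],[-0.018,-0.0065,0,0,0,0,0],[-0.0186,-0.0065,0,0,0,0,0]]' 60|grep -E "pos|force|width"
python3 -m jog '[[0,0,0,0,0,0,0],[0,0,0,0,0,0,0],[0,0,0,0,0,0,0],[0,0,0,0,0,0,0]]'
python3 - <<'E'
from h import *
import pickle
s=sense(); f=imaging.grab_frame("wrist"); cv2.imwrite("pics/w5.png",f[:,:,::-1]); pickle.dump(s,open("w5.pkl","wb"))
E
```

```text
eef_pos: [587.7, -48.5, 73.2]
contact_force: [0.2, 0.6, -0.8]
grip_width: 59.6
eef_pos: [534.2, -68.3, 101.0]
contact_force: [-0.3, -0.5, -0.5]
grip_width: 24.6
time: 10.73
eef_pos: [535.5, -68.0, 100.9]
orientation: [[0.945, 0.327, 0.0], [0.327, -0.945, 0.0], [0.0, 0.0, -1.0]]
contact_force: [-0.9, -0.4, -0.1]
grip_width: 0.1
```

View pics/w5.png

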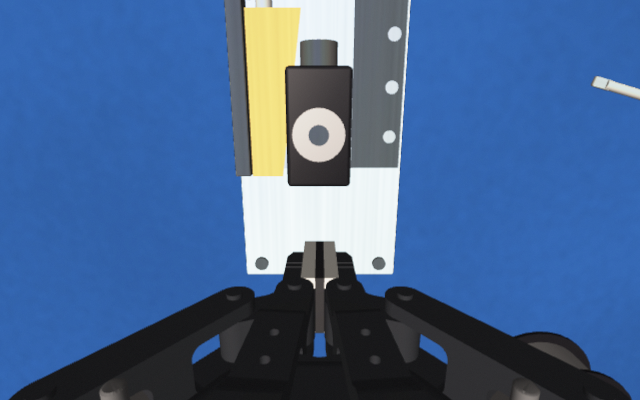

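```bash
python3 -m jog '[[0,0,-0.02,0,0,0,0],[0,0,-0.025,0,0,0,0],[0,0,-0.024,0,0,0,0],[0,0,0,0,0,0,0],[0,0,0,0,0,0,0]]'|grep -E "pos|force|width"
python3 -m jog '[[0.0057,0.002,0,0,0,0,0],[0.0057,0.002,0,0,0,0,0],[0.0028,0.001,0,0,0,0,0],[0,0,0,0,0,0,0]]'|grep -E "pos|force"
python3 -m jog '[[0.0028,0.001,0,0,0,0,0],[0.0028,0.001,0,0,0,0,0],[0,0,0,0,0,0,0]]'|grep -E "pos|force"
```

```text
eef_pos: [534.6, -67.9, 31.0]
contact_force: [-0.2, -0.8, 0.5]
grip_width: 0.1
eef_pos: [550.3, -63.0, 32.7]
contact_force: [-1.2, 0.0, -0.6]
eef_pos: [555.2, -61.0, 31.8]
contact_force: [-0.2, -0.2, 0.0]
```

```bash
python3 -m jog '[[0.0019,0.00065,0,0,0,0,0],[0.0019,0.00065,0,0,0,0,0],[0.0019,0.00065,0,0,0,0,0],[0.0019,0.00065,0,0,0,0,0],[0,0,0,0,0,0,0]]'|grep -E "pos|force"
python3 -m jog '[[0.0019,0.00065,0,0,0,0,0],[0,0,0,0,0,0,0]]'|grep -E "pos|force"
python3 -m jog '[[0.0019,0.00065,0,0,0,0,0],[0,0,0,0,0,0,0]]'|grep -E "pos|force"
```

```text
eef_pos: [562.6, -58.4, 31.6]
contact_force: [0.9, 0.3, 0.0]
eef_pos: [564.2, -57.9, 31.6]
contact_force: [-1.4, -1.0, 1.5]
eef_pos: [564.9, -57.7, 31.4]
contact_force: [-15.1, -5.2, 5.9]
```

```bash
python3 -m jog '[[0,0,0,0,0,0,0],[0,0,0,0,0,0,0]]'|grep -E "pos|force"
python3 -m jog '[[0.0005,0.00017,0,0,0,0,0],[0,0,0,0,0,0,0]]'|grep -E "pos|force"
python3 -m jog '[[0,0,0,0,0,0,0],[0,0,0,0,0,0,0]]'|grep -E "pos|force"
```

```text
eef_pos: [564.9, -57.7, 31.3]
contact_force: [-13.7, -5.5, 4.9]
eef_pos: [564.9, -57.7, 31.3]
contact_force: [-20.7, -6.7, 9.0]
eef_pos: [564.9, -57.7, 31.3]
contact_force: [-19.7, -6.7, 8.2]
```

```bash
python3 -m jog '[[0.0005,0.00017,0,0,0,0,0],[0,0,0,0,0,0,0],[0,0,0,0,0,0,0]]'|grep -E "pos|force"
python3 - <<'E'
from workcell import imaging; import cv2
f=imaging.grab_frame("wrist"); cv2.imwrite("pics/w6.png",f[:,:,::-1])
E
```

```text
eef_pos: [565.0, -57.7, 31.3]
contact_force: [-25.2, -9.5, 11.9]
```

View pics/w6.png

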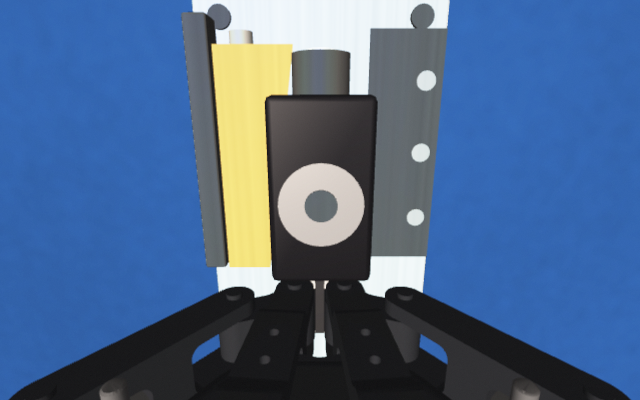

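```bash
cat > m3.py <<'E'
from h import *
import sys
def L(W,p,z,O=np.array([577.5,-54.]),y=np.radians(19.13)):
    e=np.array([np.cos(y),np.sin(y)]);n=np.array([-e[1],e[0]]);q=onplane(W,p,z)[:2]-O;return np.round([q@e,q@n],1)
E
python3 - <<'E'
from m3 import *
W=cam("wrist",sense())
for p in((266,97),(377,97),(273,279),(369,279)):print("body",L(W,p,76))
for n,p in dict(gibnear=(272,267),gibfar=(293,44),Rnear=(370,256),Rfar=(371,28)).items():print(n,L(W,p,24))
E
python3 -m jog '[[-0.005,-0.0017,0,0,0,0,0],[-0.01,-0.0035,0,0,0,0,0],[0,0,0,0,0,0,0]]'|grep -E "pos|force"
python3 -m jog '[[0.0095,0.0033,0,0,0,0,0],[0,0,0,0,0,0,0],[0,0,0,0,0,0,0]]'|grep -E "pos|force"
python3 -m jog '[[0.0019,0.00065,0,0,0,0,0],[0,0,0,0,0,0,0]]'|grep -E "pos|force"
python3 -m jog '[[0.001,0.00035,0,0,0,0,0],[0,0,0,0,0,0,0]]'|grep -E "pos|force"
python3 -m jog '[[0.001,0.00035,0,0,0,0,0],[0,0,0,0,0,0,0]]'|grep -E "pos|force"
python3 -m jog '[[0.0006,0.0002,0,0,0,0,0],[0,0,0,0,0,0,0]]'|grep -E "pos|force"
```

```text
body [57.4 15.6]
body [ 57.3 -15. ]
body [ 1.6 15.7]
body [  1.6 -15. ]
gibnear [-20.5  24. ]
gibfar [79.1 11.6]
Rnear [-14.7 -23.4]
Rfar [ 85.  -19.8]
eef_pos: [550.9, -62.4, 31.5]
contact_force: [-0.8, -0.1, -0.0]
eef_pos: [562.3, -58.6, 31.7]
contact_force: [0.3, -0.7, -0.8]
eef_pos: [563.8, -58.0, 31.6]
contact_force: [0.4, -0.4, -0.3]
eef_pos: [564.6, -57.8, 31.5]
contact_force: [-0.6, -0.2, 0.9]
eef_pos: [564.8, -57.7, 31.5]
contact_force: [-8.3, -3.3, 3.7]
eef_pos: [564.8, -57.7, 31.4]
contact_force: [-14.5, -4.7, 7.1]
```

```bash
python3 -m jog '[[0.001,0.00035,0,0,0,0,0],[0,0,0,0,0,0,0],[0,0,0,0,0,0,0]]'|grep -E "pos|force"
python3 -m jog '[[-0.005,-0.0017,0,0,0,0,0],[-0.019,-0.0065,0,0,0,0,0],[-0.015,-0.005,0.03,0,0,0,0],[0,0,0.04,0,0,0,0],[0,0,0,0,0,0,0]]'|grep -E "pos|force"
python3 -m jog '[[0,0,0,0,0,0,0],[0,0,0,0,0,0,0]]'
python3 - <<'E'
from m3 import *
s=sense();f=imaging.grab_frame("wrist"); cv2.imwrite("pics/w7.png",f[:,:,::-1]);W=cam("wrist",s)
for x,y in((58.2,16.3),(58.2,-15.7),(.2,16.3),(.2,-15.7)):
    r=np.radians(19.13);print(proj(W,[577.5+x*np.cos(r)-y*np.sin(r),-54+x*np.sin(r)+y*np.cos(r),76]))
t=imaging.grab_frame("top"); cv2.imwrite("pics/top7.png",t[:,:,::-1])
d=cv2.absdiff(t[:,:,::-1],cv2.imread("pics/top0.png")).max(2)
for n,(a,b,c,e) in dict(spool=(430,230,490,290),bottle=(150,120,195,165),driver=(410,135,500,160)).items():print(n,(d[b:e,a:c]>60).sum())
E
```

```text
eef_pos: [565.1, -57.6, 31.5]
contact_force: [-24.1, -6.7, 12.4]
eef_pos: [530.1, -70.8, 109.0]
contact_force: [0.8, -0.3, 2.5]
time: 15.33
eef_pos: [528.2, -70.1, 101.6]
orientation: [[0.945, 0.327, 0.001], [0.327, -0.945, -0.0], [0.001, 0.0, -1.0]]
contact_force: [-0.7, -0.4, -0.4]
grip_width: 0.1
[285.69286212   7.99401602]
[357.4676923    7.96187232]
[288.84307424 139.65569226]
[353.93325643 139.64522769]
spool 0
bottle 0
driver 0
```

View pics/w7.png

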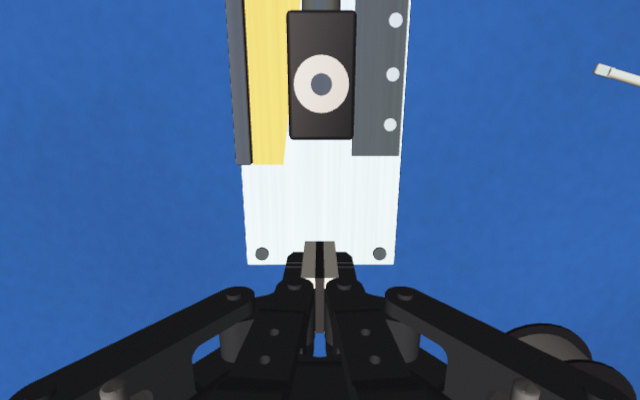

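```bash
python3 -c "
from workcell import order; print(order.finish_job())"
```

```text
the job is handed in; nothing more can be done
None
```

The module is mounted in the fixture and pushed home, and the job is handed in at about 15.4 s of the 67 s allowed.

**What I did:** I gripped the module, set its foot flat on the apron, released it to settle and gripped it again. Then I slid it lens first into the way, let go, and pushed its flat tail with shut fingers.

**Last checks:**
- **Tightness:** the push force rose to about 27 N along the way with almost no further movement. After backing off, a second push met the tail at the same spot to within about 0.1–0.2 mm, and it held to about 25 N. I did not do a pull test, so the grip is judged from these pushes only.
- **Position:** the module sits straight at about x 30 mm, y 0.3 mm in the way. The gib's image position (set about 6 mm towards the mouth) puts first touch at about 29 mm, so it is roughly 1 mm past touch. The two ends of the body gave 29.4 and 31.6 mm, so x is good to about 1 mm.
- **Bystanders:** the before and after top pictures show no change at the spool, bottle or screwdriver.
- **Robot:** it stands clear of the module and touches nothing.

**Disagreement:** some early two-view height estimates for the module's top corners scattered widely, from 45 to 85 mm. The rest gave 59–68 mm. The floor contact when setting it down came at the height I expected.

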